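Clamp the half wheel in the raclette stand

TASK

Get the raclette stand ready for scraping: gently push the half wheel of cheese fully home on its tray, against both stop pins and with its cut face square to the front, then hold the T-handle above it and screw the clamp foot down clockwise until the rising resistance shows that the cheese is firmly clamped, without screwing so hard that the foot bites into it. Let go of the handle and leave everything else on the table where it is.

Things in the scene. Friction and masses are not known exactly. Their poses are not given: they have to be found in the camera images.
- stand: Fixed steel raclette stand. Origin on the table; +x from open front to rear, +y left, z up; mm. Tray x -150 to 130, 200 wide, 22 high; wooden board let into it, 26 to 28 high. Column 36 by 50 at x 50; its arm, 34 wide, 127 to 155 high, runs forward to the upright screw at x -35, y 0 (boss 42 wide, to 163 high). Heater swung out rear right: x 68 to 142, y -65 to -330, to 227 high.
- home (a point): Point fixed to the stand (x -95, y 0, z 22 mm), axes as the stand: over it lies the cheese's origin when the half wheel is home, touching both stop pins. The pins are upright, polished, slippery steel, 14 mm thick, rising 48 mm from the tray, at x = -27, y = +62 and -62 mm in the stand's frame; the round rind nests between them.
- cheese: Half wheel of firm raclette cheese, brown rind, pale cut face: radius 85, 65 mm high, 0.55 to 0.95 kg, flat on the tray's board 20 to 50 mm in front of home, a little turned and aside. Origin at the bottom middle of the flat 170 mm wide cut face, +x from it into the cheese, z up. It slides under a push of 3 to 8 N; more than 40 N from the robot dents it. Square: its x is parallel to the stand's x.
- handle (a joint): Angle of the T-handle (rad, 0 to 8); grows clockwise seen from above, lowering foot and handle together 10 mm per turn. Thread friction is 0.36 N m either way and holds the screw where it is left. Once the foot bears on the cheese the effort rises quickly: about 0.25 N m above free running is firm, under 0.17 loose, over 0.33 too hard. At a standstill friction may hide part of it.
- handle_grip (a point): Centre of the T-handle's cross bar, on the screw axis, about 222 to 230 mm above the table (about 134 mm above the foot's underside). Its x runs along the bar (a half turn looks the same), z up. Dark steel bar, 100 mm long over the 20 mm balls at its ends, 13 mm wide, 18 mm high; a 14 mm spindle runs down from its middle; the arm's boss lies about 60 mm below the bar's centre.
- foot: Swivel foot on the screw's ball end, a steel plate 40 mm (stand x) by 48 mm (stand y), 8 mm thick, 1 to 6 mm above the cheese at the start; it does not turn. It has some 2 mm of stiff axial play, so it touches the cheese well before it bears. Origin at the centre of its underside, axes as the stand. About 155 N on the cheese is a firm clamp; under 100 N is loose, over 210 N bites in.
- scraper: Bystander: wooden-handled raclette scraper, 230 mm long, lying right of the stand. Origin at the joint of handle and blade.
- gherkin_jar: Bystander: jar 72 mm wide, 102 mm tall, left of the stand. Origin under its centre.
- plate: Bystander: white plate, 170 mm wide. Origin under its centre.
- pepper_mill: Bystander: wooden mill, 52 mm wide, 138 mm tall. Origin under its centre.
- boxed_cheese: Bystander: round wooden box with a soft white cheese, 110 mm wide, 36 mm tall. Origin under its centre.
- tomme_wedge: Bystander: wedge of cheese, 130 mm long, 75 mm tall, on the wooden board. Origin under its thin tip.
- smoked_round: Bystander: small brown round cheese, 100 mm wide, 38 mm tall, on the wooden board. Origin under its centre.
Things that resemble listed ones, but are neither listed nor needed, are in the scene too. Leave any purple or turquoise look-alike of the cheese alone.

How it is judged:
By the outcome, as a careful person would: the job done as asked, in the order asked, and still so for the second after the job is handed in, with the robot touching nothing.
It also fails if it takes over 69 s, if anything falls off the work surface, if the arm or the gripper's body presses on something with over 40 N, if the wrist force passes 120 N, or if a joint passes its speed limit or range.

ROBOT

A 6-joint arm with a two-finger parallel gripper is mounted at the origin on the work surface. World frame = base frame: x ahead of the robot, y to its left, z up, the work surface at z = 0. Lengths are in mm, angles in rad, forces in N, time in s.
With the tool pointing down it reaches from about 350 to 975 mm from the base axis. Payload 7.1 kg.
Tool frame: the origin (TCP) lies at the centre of the arm's flange, where the gripper is bolted on; the fingertips stand 182 mm ahead of it and the grasp point (between the pads) lies 163 mm ahead of it; z points along the fingers, y is the line along which they close (so a half turn about z gives the same grasp; the last joint's range is limited). The gripper opens to 88 mm and grips with 3 to 60 N. Pads are 20 mm wide; open, the fingers measure 115 mm over their backs; the gripper's body (75 mm by 178 mm) begins 61 mm behind the grasp point.
Start: joints at [1.189, 0.423, 1.63, -0, 1.089, -0.019], TCP at [221.777, 584.313, 404.675] pointing down, gripper open.
Joint ranges: [-3, 3], [-0.9, 2.11], [0.09, 2.58], [-1.31, 4.45], [0.11, 2.69], [-2.54, 2.54]. Speed limits (rad/s): [2.39, 2.39, 3.01, 3.14, 3.14, 3.14].

INTERFACE

Orientations are given as a rotation vector (axis times angle).
In Python, from workcell import readout, get_image, ctrl gives the robot as it stands.
- The arm moves only by the tool step_arm, never from a script. Its argument "targets" is a list that holds one entry, the list of rows, each a list of 7 numbers: the shift along the world's x, y, z as a fraction of full scale, then the turn, a rotation vector about the world's x, y, z as a fraction of full scale, then the opening, from 0 (shut) to 1 (fully open). In form: [[[dx, dy, dz, wx, wy, wz, claw], ...]]. A call has exactly 5 rows; each row shifts and turns the commanded pose from where the row before left it; what a row does not reach is not made up. Full scale, the value 1, is 0.05 m for a shift and 4 degrees for a turn. A row lasts 1/8 s, in which the tool goes at most 62.5 mm and 10.7 degrees, less where a joint would pass 70% of its speed; a pose out of reach is approached as far as the arm can. A call with a number of a shift or a turn outside -1 to 1 is refused whole. A call with a gripper value outside its range is refused whole. The fingers move at their own pace and stop on an object; the grip force is fixed at half the most. Time passes only in rows, so rows that do not move let the fingers close, or fill a call up. It gives the time, the measured TCP pose, the force, the opening and the grip force at its end, in the units of the state.
- readout.get_obs(): the state, without advancing time (a new reading comes with each control period).
- get_image(name): name is "scene" or "side" or "wrist"; returns a dict with "pixels" (480x640x3 uint8, red, green, blue), "intrinsics" (3x3 intrinsics, pixels), "k1" (the pictures are not rectified: a ray, as slopes to the right and down, at radius r is drawn at 1 + k1 r^2 times it, then the intrinsics apply), "extrinsics" (4x4, takes a point from world to camera coordinates). Camera axes: x right, y down, z forward; pixel columns grow to the right and rows downward; lengths in mm; the calibration is good to about 2 mm. A picture is of the moment at which its call begins. There is no depth.
- ctrl.close_job(): hands the job in; it is judged then, once.
The state is a dict: "t": time; "qpos": joint angles; "qvel": joint speeds; "joint_torque": joint torques, N m; "ee_pos": TCP position; "orientation": TCP orientation; "ft_force": force on the tool from outside, world axes, zero at the start; "moment": the same for the moment, N m; "width": finger opening in mm; "grasp_force": force on a finger pad.
Only numpy, scipy, OpenCV 4.12 (cv2) and the standard library are available. Lean on these libraries where they do the work, as an engineer would, in place of code of your own. Each camera call takes 0.05 s, during which the arm holds its last target. There are 200 camera calls.

## Working session

There is one attempt and no reset: what is moved stays moved. The work goes in short steps, Python scripts to look and compute and a tool call to move; the robot and the scene stay as the last step left them, time stands still between calls to the robot, and variables do not carry over. Pictures are saved under pics/ and viewed, at most 10 in all, crops included, and the job is handed in when it is done.

Besides the shell and the picture viewer there is one more tool, called after "Emit:" as name(argument=value, ...) on one line, values as JSON. step_arm: Moves the arm, as the interface text tells. Shift numbers are shares of 0.05 m and turn numbers shares of 4 degrees, none past 1 either way. Its arguments: {"type":"object","properties":{"targets":{"type":"array"}},"required":["targets"]}

```bash
mkdir -p pics; cat > h.py <<'E'
import numpy as np, cv2
from workcell import readout, get_image, ctrl
def snap(n,f=None):
    d=get_image(n)
    np.savez('last_%s.npz'%n,**{k:np.array(v) for k,v in d.items()})
    if f: cv2.imwrite('pics/'+f,cv2.cvtColor(d['pixels'],cv2.COLOR_RGB2BGR))
    return d
def load(n): return dict(np.load('last_%s.npz'%n))
def ray(d,u,v):
    K=np.array(d['intrinsics']);E=np.array(d['extrinsics']);k=float(d['k1'])
    p=np.array([(u-K[0,2])/K[0,0],(v-K[1,2])/K[1,1]]);s=p.copy()
    for _ in range(20): s=p/(1+k*(s@s))
    R=E[:3,:3];return -R.T@E[:3,3],R.T@np.array([s[0],s[1],1])
def onz(d,u,v,z):
    o,r=ray(d,u,v);return o+r*(z-o[2])/r[2]
def tri(d1,p1,d2,p2):
    o1,r1=ray(d1,*p1);o2,r2=ray(d2,*p2)
    t=np.linalg.lstsq(np.c_[r1,-r2],o2-o1,rcond=None)[0]
    a=o1+t[0]*r1;b=o2+t[1]*r2;return (a+b)/2,np.linalg.norm(a-b)
def proj(d,P):
    K=np.array(d['intrinsics']);E=np.array(d['extrinsics']);k=float(d['k1'])
    c=E[:3,:3]@np.array(P,float)+E[:3,3];s=c[:2]/c[2];s=s*(1+k*(s@s))
    return K[0,0]*s[0]+K[0,2],K[1,1]*s[1]+K[1,2]
E
python3 - <<'E'
from h import *
for n in('scene','side','wrist'):
    d=snap(n,n+'0.png'); E=np.array(d['extrinsics']);print(n,-E[:3,:3].T@E[:3,3],E[2,:3],d['k1'],np.array(d['intrinsics'])[0])
print(readout.get_obs())
E
```

```text
scene [1463.81081231  806.01803931 1302.48013274] [-0.56220517 -0.46606494 -0.6831609 ] -0.07872921426545024 [615.40690548   0.         325.3768841 ]
side [ 276.87858242 -804.31653065 1107.36522571] [ 0.18793132  0.64251658 -0.74286894] -0.1254971912555774 [472.26879818   0.         319.59815088]
wrist [152.49758999 610.82926346 384.7840313 ] [ 0.25093847 -0.09689657 -0.96314118] 0.0002827274966748147 [360.53587195   0.         314.32942721]
{'t': 0.15, 'qpos': array([ 1.18902398e+00,  4.23678502e-01,  1.63047503e+00, -2.17595159e-05,
        1.08858405e+00, -1.89882301e-02]), 'qvel': array([ 0.00019934, -0.00285705, -0.00327503,  0.00043404, -0.00290953,
       -0.00191544]), 'joint_torque': array([ 2.46946802e-04, -5.44981456e+01, -2.73920703e+01,  6.44524698e-02,
        2.05193844e-02, -7.01847830e-05]), 'ee_pos': array([221.69519488, 584.14368946, 404.08739296]), 'orientation': array([-5.66686668e-01, -3.08984698e+00,  1.76837172e-03]), 'ft_force': array([0.59339328, 0.28551717, 0.13889502]), 'moment': array([-0.00559405, -0.02593422, -0.00235804]), 'grasp_force': 0.0, 'width': 87.77115165894939}
```

View pics/scene0.png

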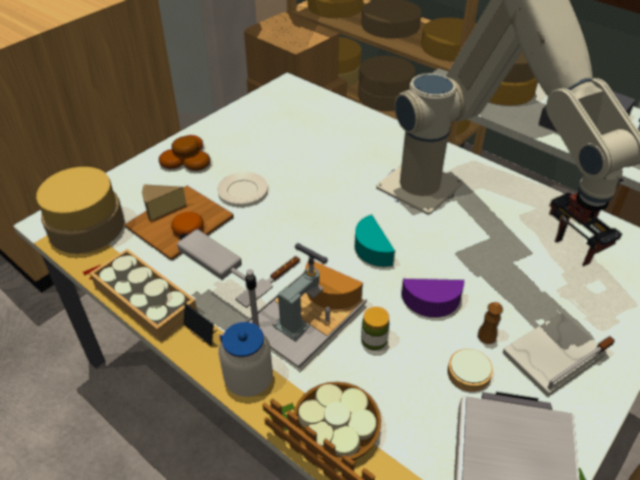

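View pics/side0.png

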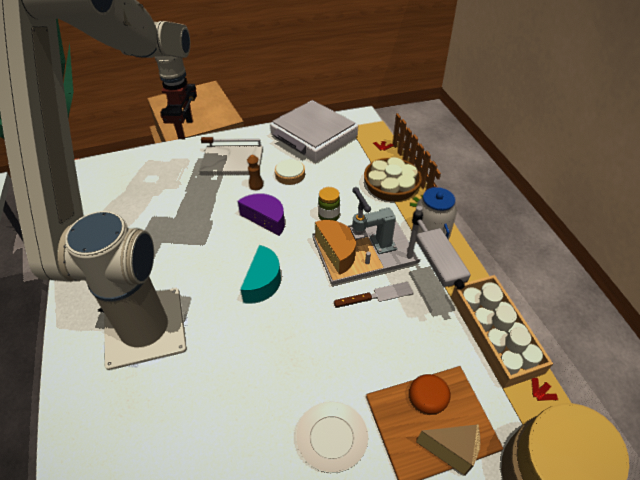

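The cheese candidates are the brown half wheel on the stand (scene 335,287 / side 337,245), the turquoise one (375,240 / 262,275), the purple one (433,296 / 262,212), and the smoked round (187,223). By the description I choose the brown one on the stand and check it in a close crop.

```bash
python3 - <<'E'
from h import *
a=load('scene')['pixels'][235:365,225:375];b=load('side')['pixels'][175:295,300:430]
A=cv2.resize(a,(690,598),interpolation=cv2.INTER_CUBIC)
B=cv2.resize(b,None,fx=5,fy=5,interpolation=cv2.INTER_CUBIC)
A=cv2.resize(a,None,fx=4.6,fy=4.6,interpolation=cv2.INTER_CUBIC)
cv2.imwrite('pics/c1.png',A[...,::-1]);cv2.imwrite('pics/c2.png',B[...,::-1]);print(A.shape,B.shape)
E
```

```text
(598, 690, 3) (600, 650, 3)
```

View pics/c1.png

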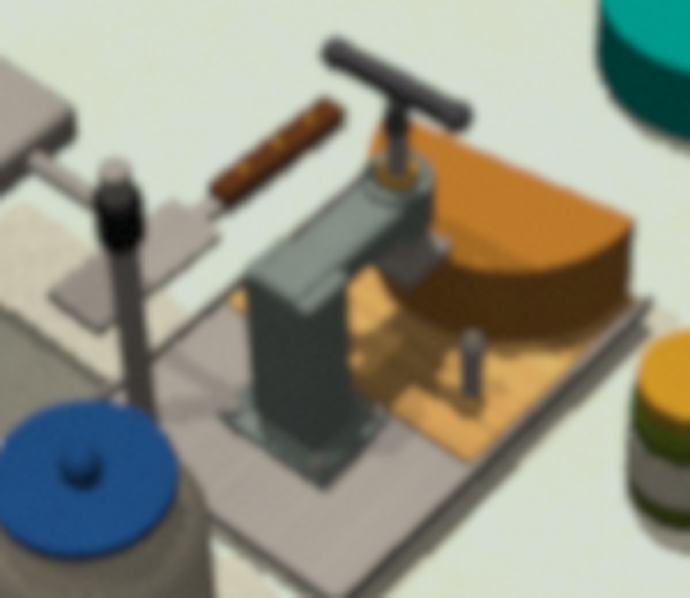

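View pics/c2.png

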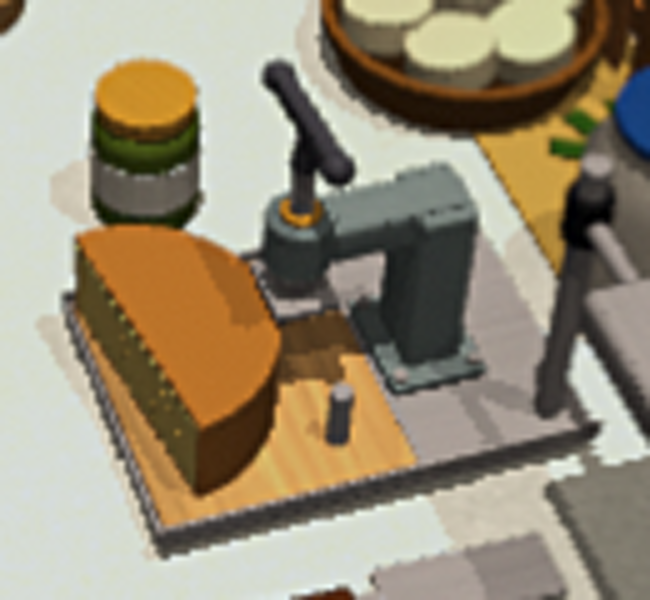

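Crops: brown half wheel with pale cut face facing the robot, beneath the foot, on the tray with both pins; handle bar balls and tray corners readable. Confirmed choice; now compute.

```bash
python3 - <<'E'
from h import *
np.set_printoptions(precision=1,suppress=True)
S=load('scene');D=load('side')
c=lambda u,v:(225+u/4.6,235+v/4.6)
s=lambda u,v:(300+u/5,175+v/5)
o=[]
for n,d,p,z,st in [('FR',D,s(160,530),22,(-150,-100)),('RR',D,s(598,428),22,(130,-100)),('FL',D,s(68,298),22,(-150,100)),('FLs',S,c(650,300),22,(-150,100)),('RLs',S,c(337,595),22,(130,100)),('pinR',D,s(342,388),70,(-27,-62)),('pinL',S,c(472,338),70,(-27,62))]:
    w=onz(d,*p,z);o.append((w[:2],st));print(n,w)
W=np.array([a for a,b in o]);T=np.array([b for a,b in o],float)
wc=W.mean(0);tc=T.mean(0);U,_,Vt=np.linalg.svd((T-tc).T@(W-wc));R=(Vt.T@np.diag([1,np.linalg.det(Vt.T@U.T)])@U.T)
t=wc-R@tc;print('stand',t,np.degrees(np.arctan2(R[1,0],R[0,0])));print(W-(T@R.T+t))
A=onz(D,*s(78,237),92);B=onz(D,*s(200,428),92);C=onz(S,*c(632,222),92)
for w in(A,B,C):print('cheese',w,(w[:2]-t)@R)
for p,q in[((338,50),(340,168)),((338,50),(278,74)),((458,115),(278,74)),((458,115),(340,168))]:print(tri(S,c(*p),D,s(*q)))
print('screw',R@[-35,0]+t,'home',R@[-95,0]+t)
E
```

```text
FR [546.6  -8.4  22. ]
RR [823.6 -10.9  22. ]
FL [546.6 184.7  22. ]
FLs [541.  188.4  22. ]
RLs [818.  186.5  22. ]
pinR [668.   25.6  70. ]
pinL [663.1 151.9  70. ]
stand [693.1  88.5] 0.35544940330212726
[[ 2.9  4.1]
 [-0.1 -0.2]
 [ 4.2 -2.8]
 [-1.5  0.9]
 [-4.4 -2.8]
 [ 1.6 -0.7]
 [-2.6  1.5]]
cheese [549.  168.1  92. ] [-143.5   80.5]
cheese [572.6   2.9  92. ] [-121.   -84.8]
cheese [551.  178.4  92. ] [-141.5   90.8]
(array([660.3,  49.2, 228.9]), np.float64(6.087988345864705))
(array([658.6,  79.9, 258.8]), np.float64(43.58336576967768))
(array([654.8, 130.9, 228.4]), np.float64(4.147011935565824))
(array([656.6,  99.8, 197.7]), np.float64(57.073045728982805))
screw [658.1  88.3] home [598.1  87.9]
```

Emit:
step_arm(targets=[[[0.58, -0.99, 0, 0, 0, 0.52, 1], [0.58, -0.99, 0, 0, 0, 0.52, 1], [0.58, -0.99, 0, 0, 0, 0.52, 1], [0.58, -0.99, 0, 0, 0, 0.52, 1], [0.58, -0.99, 0, 0, 0, 0.52, 1]]])

```text
t: 0.78
ee_pos: [367.3, 335.2, 404.6]
orientation: [0.282, 3.129, -0.0]
ft_force: [0.0, -0.0, 1.0]
width: 87.7
grasp_force: 0.0
```

Emit:
step_arm(targets=[[[0.58, -0.99, 0, 0, 0, 0.52, 1], [0.58, -0.99, 0, 0, 0, 0.52, 1], [0.58, -0.99, 0, 0, 0, 0.52, 1], [0.58, -0.99, 0, 0, 0, 0.52, 1], [0, 0, 0, 0, 0, 0, 1]]])

```text
t: 1.4
ee_pos: [484.2, 135.9, 404.6]
orientation: [0.064, 3.141, -0.001]
ft_force: [-0.7, 0.6, 0.6]
width: 87.9
grasp_force: 0.0
```

Emit:
step_arm(targets=[[[0.3, -0.48, 0, 0, 0, 0.3, 1], [0.3, -0.48, 0, 0, 0, 0.28, 1], [0, 0, -0.8, 0, 0, 0, 1], [0, 0, -0.8, 0, 0, 0, 1], [0, 0, 0, 0, 0, 0, 1]]])

```text
t: 2.02
ee_pos: [511.2, 91.4, 322.3]
orientation: [0.008, -3.135, 0.001]
ft_force: [-0.7, -0.3, 0.1]
width: 88.0
grasp_force: 0.0
```

```bash
python3 - <<'E'
from h import *
snap('wrist','w1.png');snap('scene');snap('side');print(readout.get_obs())
E
```

```text
{'t': 2.175, 'qpos': array([ 1.53505208e-01,  3.84072405e-01,  1.91597360e+00,  7.86337133e-05,
        8.40004153e-01, -1.42239781e+00]), 'qvel': array([-0.00606104, -0.01452375, -0.00474603, -0.00347256, -0.00541871,
       -0.00313451]), 'joint_torque': array([ 7.52498017e-03, -4.49302089e+01, -2.07618606e+01, -5.61160505e-04,
        1.12021070e-01,  7.14539914e-03]), 'ee_pos': array([513.18005851,  91.44961164, 325.94863381]), 'orientation': array([-7.93535373e-03,  3.14006645e+00,  4.55134417e-04]), 'ft_force': array([1.12626835, 0.72774234, 1.30605347]), 'moment': array([ 0.01636101,  0.01052293, -0.02762957]), 'grasp_force': 0.0, 'width': 87.77885766167404}
```

View pics/w1.png

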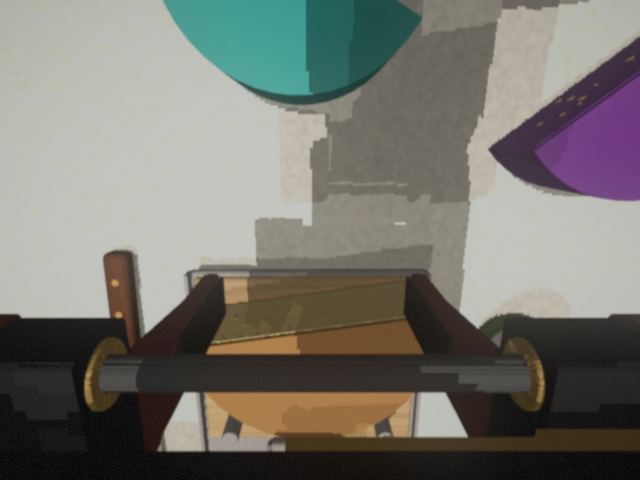

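The wrist view shows the tray front edge level at row 272 (x 190–428), the cut face tilted (215,342)-(405,283), pins at about (235,425) and (383,425).

```bash
python3 - <<'E'
from h import *
np.set_printoptions(precision=1,suppress=True)
w=load('wrist')
for n,p,z in[('FR',(188,272),22),('FL',(429,271),22),('pinR',(237,419),70),('pinL',(382,419),70),('cheeseBotL',(405,283),27),('cheeseTopL',(408,318),92),('topR',(210,343),92),('botR',(218,307),27)]:print(n,onz(w,*p,z))
D=load('side');print([onz(D,*p,0) for p in((240,300),(283,262))])
E
```

```text
FR [542.8 -12.9  22. ]
FL [540.7 187.   22. ]
pinR [646.   32.5  70. ]
pinL [645.3 145.1  70. ]
cheeseBotL [549.5 166.6  27. ]
cheeseTopL [547.3 152.6  92. ]
topR [566.3  23.3  92. ]
botR [572.   11.4  27. ]
[array([277.9,  17.3,   0. ]), array([430.4, 120.8,   0. ])]
```

Emit:
step_arm(targets=[[[0, -0.06, -0.5, 0, 0, 0, 1], [0, 0, -0.5, 0, 0, 0, 1], [0, 0, -0.5, 0, 0, 0, 1], [0, 0, -0.5, 0, 0, 0, 1], [0, 0, 0, 0, 0, 0, 1]]])

```text
t: 2.8
ee_pos: [512.9, 88.1, 224.9]
orientation: [0.007, -3.141, 0.0]
ft_force: [-0.2, 0.5, -0.2]
width: 87.6
grasp_force: 0.0
```

Emit:
step_arm(targets=[[[0.1, 0, 0, 0, 0, 0, 1], [0.1, 0, 0, 0, 0, 0, 1], [0.1, 0, 0, 0, 0, 0, 1], [0.1, 0, 0, 0, 0, 0, 1], [0, 0, 0, 0, 0, 0, 1]]])

```text
t: 3.42
ee_pos: [533.2, 87.8, 224.8]
orientation: [-0.007, 3.141, 0.0]
ft_force: [-0.4, 1.0, 0.0]
width: 88.3
grasp_force: 0.0
```

Emit:
step_arm(targets=[[[0.08, 0, 0, 0, 0, 0, 1], [0.08, 0, 0, 0, 0, 0, 1], [0.08, 0, 0, 0, 0, 0, 1], [0.08, 0, 0, 0, 0, 0, 1], [0.08, 0, 0, 0, 0, 0, 1]]])

```text
t: 4.05
ee_pos: [552.9, 87.9, 224.6]
orientation: [0.007, -3.141, 0.0]
ft_force: [-1.6, 0.6, -1.3]
width: 87.3
grasp_force: 1.0
```

Emit:
step_arm(targets=[[[0.06, 0, 0, 0, 0, 0, 1], [0.06, 0, 0, 0, 0, 0, 1], [0.06, 0, 0, 0, 0, 0, 1], [0.06, 0, 0, 0, 0, 0, 1], [0.06, 0, 0, 0, 0, 0, 1]]])

```text
t: 4.68
ee_pos: [567.8, 87.7, 224.6]
orientation: [0.007, -3.141, 0.0]
ft_force: [-4.9, -0.2, 1.0]
width: 87.7
grasp_force: 2.2
```

Emit:
step_arm(targets=[[[0.05, 0, 0, 0, 0, 0, 1], [0.05, 0, 0, 0, 0, 0, 1], [0.05, 0, 0, 0, 0, 0, 1], [0.04, 0, 0, 0, 0, 0, 1], [0.03, 0, 0, 0, 0, 0, 1]]])

```text
t: 5.3
ee_pos: [578.9, 87.8, 224.6]
orientation: [-0.007, 3.142, 0.0]
ft_force: [-3.2, 0.3, 0.6]
width: 88.1
grasp_force: 1.9
```

Emit:
step_arm(targets=[[[0.03, 0, 0, 0, 0, 0, 1], [0.02, 0, 0, 0, 0, 0, 1], [0.02, 0, 0, 0, 0, 0, 1], [0.02, 0, 0, 0, 0, 0, 1], [0.0, 0, 0, 0, 0, 0, 1]]])

```text
t: 5.92
ee_pos: [582.6, 87.8, 224.6]
orientation: [0.007, -3.139, 0.0]
ft_force: [-6.5, -0.7, 3.5]
width: 88.1
grasp_force: 3.7
```

Emit:
step_arm(targets=[[[0.02, 0, 0, 0, 0, 0, 1], [0.02, 0, 0, 0, 0, 0, 1], [0.02, 0, 0, 0, 0, 0, 1], [0.0, 0, 0, 0, 0, 0, 1], [0.0, 0, 0, 0, 0, 0, 1]]])

```text
t: 6.55
ee_pos: [583.6, 87.8, 224.6]
orientation: [0.009, -3.134, 0.001]
ft_force: [-18.2, -0.6, 12.3]
width: 87.6
grasp_force: 8.7
```

```bash
python3 - <<'E'
from h import *
o=readout.get_obs();print(o['ee_pos'],o['ft_force'],o['moment'])
a=snap('wrist')['pixels'][220:470,150:470];b=snap('side')['pixels'][175:295,300:430]
cv2.imwrite('pics/c3.png',np.hstack([cv2.resize(a,(480,375)),cv2.resize(b,(320,375))])[...,::-1])
E
```

```text
[583.59440613  87.76290214 224.57754714] [-18.17667692  -0.63868199  12.27671869] [0.26087083 2.23210726 0.39622673]
```

View pics/c3.png

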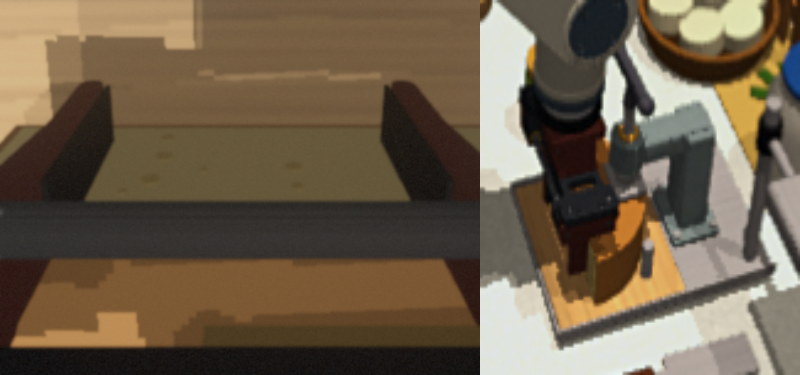

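Emit:
step_arm(targets=[[[-0.1, 0, 0, 0, 0, 0, 1], [-0.5, 0, 0, 0, 0, 0, 1], [-0.9, 0, 0, 0, 0, 0, 1], [0, 0, 1, 0, 0, 0, 1], [0, 0, 1, 0, 0, 0, 1]]])

```text
t: 7.28
ee_pos: [511.6, 87.9, 326.0]
orientation: [-0.007, 3.14, 0.0]
ft_force: [0.8, 0.4, -0.2]
width: 87.9
grasp_force: 0.0
```

Emit:
step_arm(targets=[[[0, 0, 0.6, 0, 0, 0, 1], [0, 0, 0, 0, 0, 0, 1], [0, 0, 0, 0, 0, 0, 1], [0, 0, 0, 0, 0, 0, 1], [0, 0, 0, 0, 0, 0, 1]]])

```text
t: 7.9
ee_pos: [511.1, 87.8, 353.6]
orientation: [0.007, -3.14, 0.0]
ft_force: [-0.8, -0.0, 1.0]
width: 87.4
grasp_force: 0.0
```

```bash
python3 - <<'E'
from h import *
o=readout.get_obs();print(o['ee_pos'],o['ft_force'],o['moment'])
a=snap('wrist')['pixels'][240:460,170:450];b=snap('side')['pixels'][195:285,300:400];c=snap('scene')['pixels'][250:340,280:380]
f=lambda i,w,h:cv2.resize(i,(w,h),interpolation=cv2.INTER_CUBIC)
cv2.imwrite('pics/c4.png',np.vstack([np.hstack([f(b,400,360),f(c,400,360)]),np.hstack([f(a,305,240),np.zeros((240,495,3),np.uint8)])])[...,::-1])
E
```

```text
[511.14469666  87.77300314 353.61476925] [-0.76410035 -0.0353569   1.03649683] [ 0.02380332 -0.02864628  0.05712616]
```

View pics/c4.png

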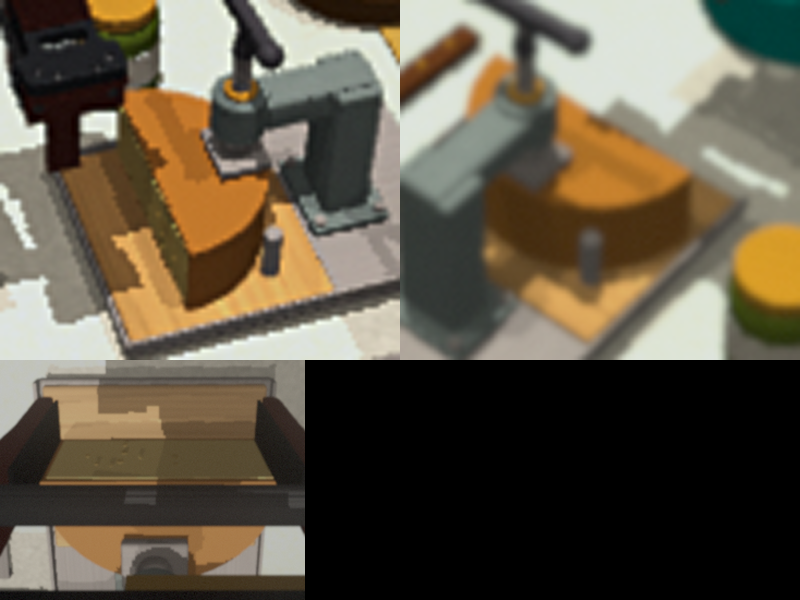

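```bash
python3 - <<'E'
from h import *
np.set_printoptions(precision=1,suppress=True)
D=load('side');S=load('scene');w=load('wrist')
print('side topR,topL,botR',onz(D,347,257.5,92),onz(D,330.5,218.8,92),onz(D,346.8,271.5,27))
print('scene topL',onz(S,352.5,295.5,92))
print('pins',onz(D,368.3,253,70),onz(S,327.6,308.5,70))
print('tray side FR FL',onz(D,332,281,22),onz(D,313.6,234.6,22))
print('wrist face bot R,L',onz(w,225,311.5,27),onz(w,405,313,27),'tray',onz(w,206,259,22),onz(w,418,258,22))
# cut-face top edge in wrist: pale->orange, and bottom edge fit
g=cv2.cvtColor(w['pixels'],cv2.COLOR_RGB2GRAY).astype(float)
for (r0,r1,z) in((300,325,27),(338,362,92),(252,268,22)):
    P=[]
    for u in range(240,392,4):
        c=np.abs(np.diff(cv2.GaussianBlur(g,(5,5),1)[r0:r1,u]));P.append((u,r0+np.argmax(c)+.5))
    P=np.array(P);k=np.polyfit(P[:,0],P[:,1],1);res=P[:,1]-np.polyval(k,P[:,0]);m=abs(res)<2;k=np.polyfit(P[m,0],P[m,1],1)
    a,b=onz(w,240,np.polyval(k,240),z),onz(w,390,np.polyval(k,390),z);print(z,m.sum(),k,a,b,'yaw',np.degrees(np.arctan2(-(b-a)[0],(b-a)[1])))
E
```

```text
side topR,topL,botR [595.1   8.1  92. ] [596.9 169.9  92. ] [597.6   9.   27. ]
scene topL [601.8 184.9  92. ]
pins [667.2  24.2  70. ] [663.1 151.9  70. ]
tray side FR FL [546.6  -8.4  22. ] [546.6 184.7  22. ]
wrist face bot R,L [593.3   5.   27. ] [594.  173.8  27. ] tray [543.2 -10.5  22. ] [541.3 183.1  22. ]
27 38 [ -0.  313.9] [594.  19.  27.] [592.2 159.6  27. ] yaw 0.7426668914617295
92 38 [ -0.  355.8] [596.5  31.8  92. ] [595.2 146.6  92. ] yaw 0.642717287008357
22 38 [  0.  251.1] [538.1  20.8  22. ] [539.1 157.4  22. ] yaw -0.40714659051697627
```

Emit:
step_arm(targets=[[[0, 0, -0.9, 0, 0, 0, 1], [0, 0, -0.9, 0, 0, 0, 1], [0, 0, -0.8, 0, 0, 0, 1], [0.5, 0, 0, 0, 0, 0, 1], [0.5, 0, 0, 0, 0, 0, 1]]])

```text
t: 8.68
ee_pos: [561.7, 87.8, 223.6]
orientation: [0.007, -3.14, 0.0]
ft_force: [-0.2, 0.3, 0.8]
width: 88.3
grasp_force: 0.0
```

Emit:
step_arm(targets=[[[0.3, 0, 0, 0, 0, 0, 1], [0.1, 0, 0, 0, 0, 0, 1], [0.04, 0, 0, 0, 0, 0, 1], [0.02, 0, 0, 0, 0, 0, 1], [0, 0, 0, 0, 0, 0, 1]]])

```text
t: 9.3
ee_pos: [582.8, 87.8, 224.5]
orientation: [0.008, -3.138, 0.001]
ft_force: [-4.7, 0.5, 2.6]
width: 88.0
grasp_force: 2.5
```

Emit:
step_arm(targets=[[[0.02, 0, 0, 0, 0, 0, 1], [0, -0.02, 0, 0, 0, 0, 1], [0, -0.02, 0, 0, 0, 0, 1], [0, -0.02, 0, 0, 0, 0, 1], [0, 0, 0, 0, 0, 0, 1]]])

```text
t: 9.93
ee_pos: [584.6, 84.8, 224.5]
orientation: [0.007, -3.14, 0.0]
ft_force: [-4.2, 1.9, 1.7]
width: 88.0
grasp_force: 2.6
```

Emit:
step_arm(targets=[[[0, -0.02, 0, 0, 0, 0, 1], [0, -0.02, 0, 0, 0, 0, 1], [0, -0.02, 0, 0, 0, 0, 1], [0, 0, 0, 0, 0, 0, 1], [0, 0, 0, 0, 0, 0, 1]]])

```text
t: 10.55
ee_pos: [585.3, 81.7, 224.6]
orientation: [0.007, -3.141, 0.0]
ft_force: [-3.3, 1.0, 0.4]
width: 88.0
grasp_force: 1.8
```

Emit:
step_arm(targets=[[[0.02, 0, 0, 0, 0, 0, 1], [0.02, -0.02, 0, 0, 0, 0, 1], [0, -0.02, 0, 0, 0, 0, 1], [0, -0.02, 0, 0, 0, 0, 1], [0, 0, 0, 0, 0, 0, 1]]])

```text
t: 11.18
ee_pos: [586.2, 79.2, 224.3]
orientation: [0.008, -3.138, -0.0]
ft_force: [-8.2, 4.7, 1.8]
width: 88.0
grasp_force: 3.9
```

Emit:
step_arm(targets=[[[0, -0.02, 0, 0, 0, 0, 1], [0, -0.02, 0, 0, 0, 0, 1], [0, -0.02, 0, 0, 0, 0, 1], [0, 0, 0, 0, 0, 0, 1], [0, 0, 0, 0, 0, 0, 1]]])

```text
t: 11.8
ee_pos: [586.2, 76.1, 224.2]
orientation: [0.008, -3.138, -0.0]
ft_force: [-8.0, 3.7, 1.2]
width: 87.8
grasp_force: 3.7
```

Emit:
step_arm(targets=[[[0.02, 0.02, 0, 0, 0, 0, 1], [0, 0.02, 0, 0, 0, 0, 1], [0, 0.02, 0, 0, 0, 0, 1], [0, 0.02, 0, 0, 0, 0, 1], [0, 0, 0, 0, 0, 0, 1]]])

```text
t: 12.42
ee_pos: [586.6, 78.8, 223.8]
orientation: [0.007, -3.136, 0.003]
ft_force: [-9.0, -4.6, 0.6]
width: 88.0
grasp_force: 4.7
```

```bash
python3 - <<'E'
from h import *
o=readout.get_obs();print(o['ee_pos'],o['ft_force'],o['moment'])
E
```

```text
[586.60845704  78.81741379 223.84816326] [-9.03955077 -4.57210301  0.59277289] [-0.70986088  1.2887848   0.15965052]
```

Emit:
step_arm(targets=[[[0.02, -0.03, 0, 0, 0, 0, 1], [0.02, 0, 0, 0, 0, 0, 1], [0, 0, 0, 0, 0, 0, 1], [0, 0, 0, 0, 0, 0, 1], [0, 0, 0, 0, 0, 0, 1]]])

```text
t: 13.05
ee_pos: [587.2, 78.4, 223.8]
orientation: [0.007, -3.132, 0.001]
ft_force: [-17.5, 2.1, 6.9]
width: 87.8
grasp_force: 8.3
```

```bash
python3 - <<'E'
from h import *
o=readout.get_obs();print(o['ee_pos'],o['ft_force'],o['moment'])
E
```

```text
[587.22888542  78.43731542 223.83321379] [-17.47436      2.08252399   6.94055137] [0.73895139 2.17868787 0.36551957]
```

Emit:
step_arm(targets=[[[-0.1, 0, 0, 0, 0, 0, 1], [-0.5, 0, 0, 0, 0, 0, 1], [-0.9, 0.18, 0, 0, 0, 0, 1], [0, 0, 1, 0, 0, 0, 1], [0, 0, 1, 0, 0, 0, 1]]])

```text
t: 13.68
ee_pos: [515.7, 87.3, 326.1]
orientation: [-0.007, 3.14, -0.0]
ft_force: [0.8, 0.3, 0.5]
width: 87.5
grasp_force: 0.0
```

Emit:
step_arm(targets=[[[0, 0, 0.6, 0, 0, 0, 1], [0, 0, 0, 0, 0, 0, 1], [0, 0, 0, 0, 0, 0, 1], [0, 0, 0, 0, 0, 0, 1], [0, 0, 0, 0, 0, 0, 1]]])

```text
t: 14.3
ee_pos: [515.1, 87.2, 353.6]
orientation: [0.007, -3.14, 0.001]
ft_force: [0.3, 0.3, -0.2]
width: 87.7
grasp_force: 0.0
```

```bash
python3 - <<'E'
from h import *
np.set_printoptions(precision=1,suppress=True)
o=readout.get_obs();print(o['ee_pos'])
a=snap('wrist')['pixels'][240:460,170:450];b=snap('side')['pixels'][195:285,300:400];c=snap('scene')['pixels'][250:340,280:380]
f=lambda i,w,h:cv2.resize(i,(w,h),interpolation=cv2.INTER_CUBIC)
cv2.imwrite('pics/c5.png',np.vstack([np.hstack([f(b,400,360),f(c,400,360)]),np.hstack([f(a,305,240),np.zeros((240,495,3),np.uint8)])])[...,::-1])
w=load('wrist');g=cv2.GaussianBlur(cv2.cvtColor(w['pixels'],cv2.COLOR_RGB2GRAY),(5,5),1).astype(float)
for (r0,r1,z) in((303,330,27),(340,364,92),(252,268,22)):
    P=np.array([(u,r0+np.argmax(np.abs(np.diff(g[r0:r1,u])))+.5) for u in range(240,392,4)])
    m=abs(P[:,1]-np.median(P[:,1]))<3;k=np.polyfit(P[m,0],P[m,1],1)
    A,B=[onz(w,u,np.polyval(k,u),z) for u in(240,390)];print(z,m.sum(),A,B,'yaw',np.degrees(np.arctan2(-(B-A)[0],(B-A)[1])))
E
```

```text
[515.1  87.2 353.6]
27 38 [596.7  18.5  27. ] [595.6 159.   27. ] yaw 0.42508141329971033
92 38 [599.4  31.3  92. ] [599.3 146.1  92. ] yaw 0.04656045815909105
22 32 [542.2  20.2  22. ] [541.8 156.8  22. ] yaw 0.19163864625483612
```

View pics/c5.png

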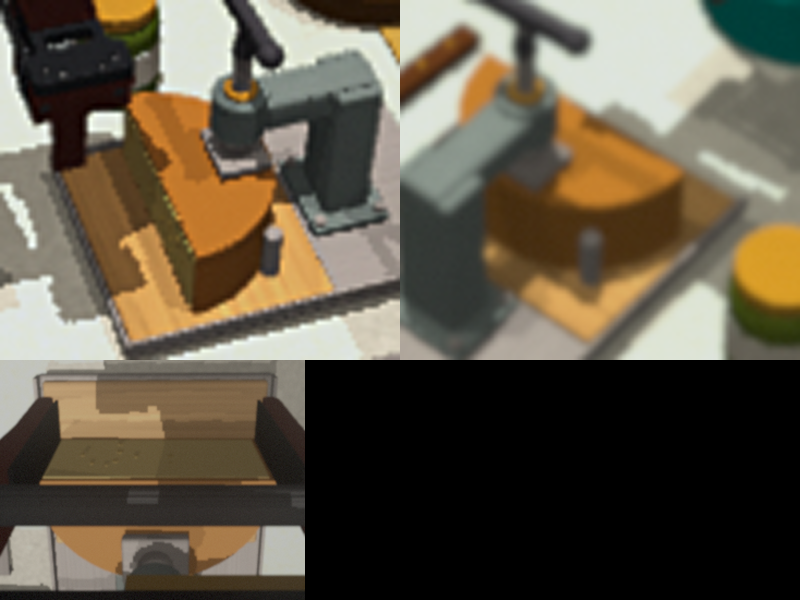

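Both pins touched, the cut face level at about 54 mm behind the tray front (home is 55): the cheese is seated. Next, the handle.

Emit:
step_arm(targets=[[[0, 0, 1, 0, 0, -1, 1], [0, 0, 0.9, 0, 0, -1, 1], [0.7, 0, 0, 0, 0, -1, 1], [0.7, 0, 0, 0, 0, -1, 1], [0.7, 0, 0, 0, 0, -1, 1]]])

```text
t: 15.08
ee_pos: [621.3, 87.3, 449.7]
orientation: [0.542, 3.094, 0.0]
ft_force: [-0.2, 0.6, -0.2]
width: 87.9
grasp_force: 0.0
```

Emit:
step_arm(targets=[[[0.7, 0, 0, 0, 0, -1, 1], [0, 0, 0, 0, 0, -1, 1], [0, 0, 0, 0, 0, -1, 1], [0, 0, 0, 0, 0, -1, 1], [0, 0, 0, 0, 0, -1, 1]]])

```text
t: 15.7
ee_pos: [655.3, 87.3, 449.2]
orientation: [-1.071, -2.953, 0.0]
ft_force: [-0.3, 0.5, 0.8]
width: 87.9
grasp_force: 0.0
```

Emit:
step_arm(targets=[[[0, 0, 0, 0, 0, -1, 1], [0, 0, 0, 0, 0, -1, 1], [0, 0, 0, 0, 0, -1, 1], [0, 0, 0, 0, 0, -1, 1], [0, 0, 0, 0, 0, -1, 1]]])

```text
t: 16.32
ee_pos: [655.3, 87.3, 449.3]
orientation: [-1.568, -2.722, 0.001]
ft_force: [-0.6, -0.4, -0.3]
width: 87.9
grasp_force: 0.0
```

Emit:
step_arm(targets=[[[0, 0, 0, 0, 0, -1, 1], [0, 0, 0, 0, 0, -1, 1], [0, 0, 0, 0, 0, -1, 1], [0, 0, 0, 0, 0, -1, 1], [0, 0, 0, 0, 0, -1, 1]]])

```text
t: 16.95
ee_pos: [655.3, 87.3, 449.2]
orientation: [-2.017, -2.408, 0.001]
ft_force: [0.4, 0.2, 0.1]
width: 88.0
grasp_force: 0.0
```

```bash
python3 - <<'E'
from h import *
from scipy.spatial.transform import Rotation as R
o=readout.get_obs();r=R.from_rotvec(o['orientation']).as_matrix();print(o['ee_pos'],np.degrees(np.arctan2(r[1,1],r[0,1])),r[:,2],o['qpos'])
snap('wrist','w6.png')
E
```

```text
[655.26492243  87.33298748 449.24762714] 10.124471559376678 [-5.86209007e-04 -8.94542874e-05 -9.99999824e-01] [ 1.14499889e-01  4.33204524e-01  1.50521045e+00 -2.34564773e-05
  1.20377027e+00 -6.21970468e-02]
```

View pics/w6.png

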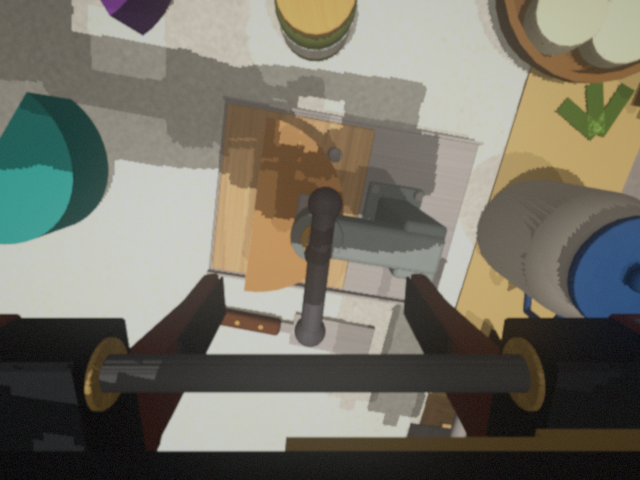

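The bar's balls are at (325,203) and (310,332); cast onto z≈228.

```bash
python3 - <<'E'
from h import *
w=load('wrist');a,b=onz(w,325,203,228),onz(w,310.5,332,228);d=a-b
print(a,b,(a+b)/2,np.linalg.norm(d),np.degrees(np.arctan2(d[1],d[0])))
E
```

```text
[654.00775755 126.69674896 228.        ] [660.11224962  44.7274013  228.        ] [657.06000358  85.71207513 228.        ] 82.19634285474658 94.25911841775512
```

Emit:
step_arm(targets=[[[0.04, 0, 0, 0, 0, -1, 1], [0, 0, -0.3, 0, 0, -0.48, 1], [0, 0, -0.4, 0, 0, 0, 1], [0, 0, -0.3, 0, 0, 0, 1], [0, 0, -0.18, 0, 0, 0, 1]]])

```text
t: 17.62
ee_pos: [656.9, 87.3, 388.7]
orientation: [-2.134, -2.303, 0.003]
ft_force: [-0.0, -0.2, -0.4]
width: 87.8
grasp_force: 0.0
```

Emit:
step_arm(targets=[[[0, 0, 0, 0, 0, 0, 0], [0, 0, 0, 0, 0, 0, 0], [0, 0, 0, 0, 0, 0, 0], [0, 0, 0, 0, 0, 0, 0], [0, 0, 0, 0, 0, 0, 0]]])

```text
t: 18.25
ee_pos: [657.3, 87.3, 391.0]
orientation: [2.136, 2.304, 0.001]
ft_force: [0.4, -0.0, 0.3]
width: 41.4
grasp_force: 0.0
```

```bash
cat > st.py <<'E'
from h import *
from scipy.spatial.transform import Rotation as R
np.set_printoptions(precision=3,suppress=True)
o=readout.get_obs();r=R.from_rotvec(o['orientation']).as_matrix();print(o['t'],o['ee_pos'],'az',np.degrees(np.arctan2(r[1,1],r[0,1])),'q6',o['qpos'][5],'F',o['ft_force'],'M',o['moment'],o['width'],o['grasp_force'])
E
python3 st.py
```

```text
18.25 [657.286  87.308 390.989] az 4.334775558724033 q6 0.03846541807950917 F [ 0.421 -0.022  0.251] M [-0.067  0.028 -0.021] 41.39844502588156 0.0
```

Emit:
step_arm(targets=[[[0, 0, 0, 0, 0, 0, 0], [0, 0, 0, 0, 0, 0, 0], [0, 0, 0, 0, 0, 0, 0], [0, 0, 0, 0, 0, 0, 0], [0, 0, 0, 0, 0, 0, 0]]])

```text
t: 18.88
ee_pos: [657.2, 87.3, 390.7]
orientation: [-2.136, -2.303, 0.0]
ft_force: [-0.8, 0.7, 0.9]
width: 12.9
grasp_force: 30.0
```

```bash
python3 st.py
```

```text
18.875 [657.186  87.283 390.665] az 4.3197325852754735 q6 0.03863872900167428 F [-0.842  0.749  0.937] M [-0.032  0.323 -0.198] 12.875821977290324 29.986712336540222
```

Emit:
step_arm(targets=[[[0, 0, -0.002, 0, 0, -1, 0], [0, 0, -0.002, 0, 0, -1, 0], [0, 0, -0.002, 0, 0, -1, 0], [0, 0, -0.002, 0, 0, -1, 0], [0, 0, -0.002, 0, 0, -1, 0]]])

```text
t: 19.5
ee_pos: [657.3, 87.3, 390.2]
orientation: [2.504, 1.896, -0.0]
ft_force: [-0.3, -1.1, 0.5]
width: 13.0
grasp_force: 30.1
```

```bash
python3 st.py
```

```text
19.5 [657.275  87.348 390.151] az -15.73420275200766 q6 0.389029412950912 F [-0.344 -1.059  0.49 ] M [-0.14   0.134  0.312] 13.007565020064542 30.07236421108246
```

Emit:
step_arm(targets=[[[0, 0, -0.002, 0, 0, -1, 0], [0, 0, -0.002, 0, 0, -1, 0], [0, 0, -0.002, 0, 0, -1, 0], [0, 0, -0.002, 0, 0, -1, 0], [0, 0, -0.002, 0, 0, -1, 0]]])

```text
t: 20.12
ee_pos: [657.4, 87.3, 389.6]
orientation: [2.795, 1.432, 0.0]
ft_force: [0.3, -0.2, -0.2]
width: 12.8
grasp_force: 30.1
```

```bash
python3 st.py
```

```text
20.125 [657.388  87.282 389.578] az -35.732347217417896 q6 0.7381250496807791 F [ 0.346 -0.203 -0.242] M [-0.237  0.002  0.395] 12.76648175716535 30.07275938987732
```

Emit:
step_arm(targets=[[[0, 0, -0.002, 0, 0, -1, 0], [0, 0, -0.002, 0, 0, -1, 0], [0, 0, -0.002, 0, 0, -1, 0], [0, 0, -0.002, 0, 0, -1, 0], [0, 0, -0.002, 0, 0, -1, 0]]])

```text
t: 20.75
ee_pos: [657.5, 87.1, 389.0]
orientation: [3.001, 0.925, 0.001]
ft_force: [0.6, -1.4, -1.6]
width: 12.9
grasp_force: 30.1
```

```bash
python3 st.py
```

```text
20.75 [657.474  87.112 389.015] az -55.73240539827909 q6 1.087145899548628 F [ 0.606 -1.444 -1.606] M [-0.315 -0.064  0.342] 12.92027467682844 30.073633790016174
```

Emit:
step_arm(targets=[[[0, 0, -0.002, 0, 0, -1, 0], [0, 0, -0.002, 0, 0, -1, 0], [0, 0, -0.002, 0, 0, -1, 0], [0, 0, -0.002, 0, 0, -1, 0], [0, 0, -0.002, 0, 0, -1, 0]]])

```text
t: 21.38
ee_pos: [657.5, 87.0, 388.5]
orientation: [3.116, 0.39, 0.001]
ft_force: [1.7, -1.4, -1.6]
width: 13.1
grasp_force: 30.1
```

```bash
python3 st.py
```

```text
21.375 [657.519  87.    388.491] az -75.73211209399537 q6 1.4362588478970066 F [ 1.651 -1.428 -1.623] M [-0.502 -0.076  0.383] 13.080065005581039 30.074906945228577
```

Emit:
step_arm(targets=[[[0, 0, -0.002, 0, 0, -1, 0], [0, 0, -0.002, 0, 0, -1, 0], [0, 0, -0.002, 0, 0, -1, 0], [0, 0, -0.002, 0, 0, -1, 0], [0, 0, -0.002, 0, 0, -1, 0]]])

```text
t: 22.0
ee_pos: [657.5, 86.8, 387.9]
orientation: [3.136, -0.157, 0.001]
ft_force: [0.9, -2.3, -1.4]
width: 12.7
grasp_force: 30.1
```

```bash
python3 st.py
```

```text
22.0 [657.506  86.834 387.929] az -95.73329591794541 q6 1.785326317897439 F [ 0.944 -2.276 -1.407] M [-0.63  -0.066  0.344] 12.73744160241365 30.075843930244446
```

Emit:
step_arm(targets=[[[0, 0, -0.002, 0, 0, -1, 0], [0, 0, -0.002, 0, 0, -1, 0], [0, 0, -0.002, 0, 0, -1, 0], [0, 0, -0.002, 0, 0, -1, 0], [0, 0, -0.002, 0, 0, -1, 0]]])

```text
t: 22.62
ee_pos: [657.5, 86.7, 387.4]
orientation: [3.061, -0.699, 0.001]
ft_force: [0.8, -3.5, -1.2]
width: 12.8
grasp_force: 30.1
```

```bash
python3 st.py
```

```text
22.625 [657.458  86.716 387.383] az -115.7311806253433 q6 2.134386635757237 F [ 0.795 -3.499 -1.207] M [-0.703 -0.108  0.366] 12.781376284424898 30.076292753219604
```

Emit:
step_arm(targets=[[[0, 0, -0.002, 0, 0, -0.8, 0], [0, 0, -0.002, 0, 0, -0.8, 0], [0, 0, -0.002, 0, 0, -0.8, 0], [0, 0, -0.002, 0, 0, -0.8, 0], [0, 0, -0.002, 0, 0, -0.8, 0]]])

```text
t: 23.25
ee_pos: [657.4, 86.6, 386.9]
orientation: [2.934, -1.118, 0.001]
ft_force: [0.1, -4.1, -1.5]
width: 12.7
grasp_force: 30.1
```

```bash
python3 st.py
```

```text
23.25 [657.412  86.588 386.917] az -131.70450211875914 q6 2.413136861579117 F [ 0.071 -4.054 -1.506] M [-0.795  0.073  0.358] 12.742432227112602 30.07822573184967
```

Emit:
step_arm(targets=[[[0, 0, 0, 0, 0, 0, 0.6], [0, 0, 0, 0, 0, 0, 0.6], [0, 0, 0, 0, 0, 0, 0.6], [0, 0, 0, 0, 0, 0, 0.6], [0, 0, 0.3, 0, 0, 0, 0.6]]])

```text
t: 23.88
ee_pos: [656.9, 87.3, 401.5]
orientation: [2.935, -1.117, -0.004]
ft_force: [0.4, -0.2, 0.8]
width: 52.8
grasp_force: 0.0
```

Emit:
step_arm(targets=[[[0, 0, 0.5, 0, 0, 0, 0.6], [0, 0, 0, 0, 0, 1, 0.6], [0, 0, 0, 0, 0, 1, 0.6], [0, 0, 0, 0, 0, 1, 0.6], [0, 0, 0, 0, 0, 1, 0.6]]])

```text
t: 24.5
ee_pos: [657.4, 87.4, 428.5]
orientation: [-3.064, 0.694, -0.002]
ft_force: [-0.6, 0.5, -0.1]
width: 52.8
grasp_force: 0.0
```

Emit:
step_arm(targets=[[[0, 0, 0, 0, 0, 1, 0.6], [0, 0, 0, 0, 0, 1, 0.6], [0, 0, 0, 0, 0, 1, 0.6], [0, 0, 0, 0, 0, 1, 0.6], [0, 0, 0, 0, 0, 1, 0.6]]])

```text
t: 25.12
ee_pos: [657.4, 87.4, 428.5]
orientation: [-3.138, 0.151, -0.002]
ft_force: [-1.0, -0.7, 0.1]
width: 52.4
grasp_force: 0.0
```

Emit:
step_arm(targets=[[[0, 0, 0, 0, 0, 1, 0.6], [0, 0, 0, 0, 0, 1, 0.6], [0, 0, 0, 0, 0, 1, 0.6], [0, 0, 0, 0, 0, 1, 0.6], [0, 0, 0, 0, 0, 1, 0.6]]])

```text
t: 25.75
ee_pos: [657.4, 87.3, 428.5]
orientation: [-3.117, -0.396, -0.002]
ft_force: [0.1, -0.4, 0.4]
width: 52.9
grasp_force: 0.0
```

Emit:
step_arm(targets=[[[0, 0, 0, 0, 0, 1, 0.6], [0, 0, 0, 0, 0, 1, 0.6], [0, 0, 0, 0, 0, 1, 0.6], [0, 0, 0, 0, 0, 1, 0.6], [0, 0, 0, 0, 0, 1, 0.6]]])

```text
t: 26.38
ee_pos: [657.4, 87.4, 428.5]
orientation: [3.0, 0.931, 0.002]
ft_force: [1.0, 0.4, -0.1]
width: 53.1
grasp_force: 0.0
```

Emit:
step_arm(targets=[[[0, 0, 0, 0, 0, 1, 0.6], [0, 0, 0, 0, 0, 1, 0.6], [0, 0, 0, 0, 0, 1, 0.6], [0, 0, 0, 0, 0, 1, 0.6], [0, 0, 0, 0, 0, 1, 0.6]]])

```text
t: 27.0
ee_pos: [657.4, 87.3, 428.5]
orientation: [2.793, 1.438, 0.002]
ft_force: [0.6, 0.0, 0.4]
width: 52.7
grasp_force: 0.0
```

Emit:
step_arm(targets=[[[0, 0, 0, 0, 0, 1, 0.6], [0, 0, 0, 0, 0, 1, 0.6], [0, 0, 0, 0, 0, 1, 0.6], [0, 0, 0, 0, 0, 1, 0.6], [0, 0, 0, 0, 0, 1, 0.6]]])

```text
t: 27.62
ee_pos: [657.4, 87.4, 428.5]
orientation: [2.501, 1.901, 0.002]
ft_force: [-0.0, 0.3, -0.3]
width: 52.4
grasp_force: 0.0
```

Emit:
step_arm(targets=[[[0, 0, 0, 0, 0, 1, 0.6], [0, 0, 0, 0, 0, 1, 0.6], [0, 0, 0, 0, 0, 1, 0.6], [0, 0, 0, 0, 0, 1, 0.6], [0, 0, 0, 0, 0, 1, 0.6]]])

```text
t: 28.25
ee_pos: [657.4, 87.3, 428.5]
orientation: [2.133, 2.306, 0.002]
ft_force: [0.1, -0.1, 0.5]
width: 52.8
grasp_force: 0.0
```

Emit:
step_arm(targets=[[[0, 0, 0, 0, 0, 1, 0.6], [0, 0, 0, 0, 0, 1, 0.6], [0, 0, 0, 0, 0, 1, 0.6], [0, 0, 0, 0, 0, 1, 0.6], [0, 0, 0, 0, 0, 1, 0.6]]])

```text
t: 28.88
ee_pos: [657.4, 87.4, 428.5]
orientation: [1.7, 2.641, 0.001]
ft_force: [-0.6, 0.2, 0.7]
width: 52.6
grasp_force: 0.0
```

Emit:
step_arm(targets=[[[0, 0, 0, 0, 0, 1, 0.6], [0, 0, 0, 0, 0, 1, 0.6], [0, 0, 0, 0, 0, 1, 0.6], [0, 0, 0, 0, 0, 1, 0.6], [0, 0, 0, 0, 0, 1, 0.6]]])

```text
t: 29.5
ee_pos: [657.4, 87.4, 428.5]
orientation: [1.215, 2.896, 0.001]
ft_force: [0.2, -0.5, -0.8]
width: 52.6
grasp_force: 0.0
```

```bash
python3 st.py; python3 - <<'E'
from h import *
snap('wrist','w7.png')
E
```

```text
29.5 [657.404  87.378 428.493] az 44.475003792573105 q6 -0.6620672518279548 F [ 0.164 -0.538 -0.789] M [-0.01   0.004 -0.03 ] 52.579162921411076 0.0
```

Emit:
step_arm(targets=[[[0, -0.02, 0, 0, 0, 0.95, 0.6], [0, 0, -0.4, 0, 0, 0, 0.6], [0, 0, -0.43, 0, 0, 0, 0.6], [0, 0, 0, 0, 0, 0, 0], [0, 0, 0, 0, 0, 0, 0]]])

```text
t: 30.18
ee_pos: [657.4, 86.4, 385.8]
orientation: [1.124, 2.934, 0.0]
ft_force: [0.2, 0.6, 0.4]
width: 36.2
grasp_force: 0.0
```

Emit:
step_arm(targets=[[[0, 0, 0, 0, 0, 0, 0], [0, 0, 0, 0, 0, 0, 0], [0, 0, 0, 0, 0, 0, 0], [0, 0, 0, 0, 0, 0, 0], [0, 0, 0, 0, 0, 0, 0]]])

```text
t: 30.8
ee_pos: [657.4, 86.2, 386.3]
orientation: [1.122, 2.934, 0.0]
ft_force: [-2.0, -1.7, 6.5]
width: 12.8
grasp_force: 30.0
```

```bash
python3 st.py
```

```text
30.8 [657.372  86.232 386.279] az 48.142762184063066 q6 -0.7275703039748632 F [-2.049 -1.676  6.549] M [-0.269  0.322  0.276] 12.817851531048094 29.977880716323853
```

Emit:
step_arm(targets=[[[0, 0, 0.002, 0, 0, -1, 0], [0, 0, 0.002, 0, 0, -1, 0], [0, 0, 0, 0, 0, -1, 0], [0, 0, 0, 0, 0, -1, 0], [0, 0, 0, 0, 0, -1, 0]]])

```text
t: 31.42
ee_pos: [657.3, 86.2, 385.8]
orientation: [1.617, 2.693, -0.0]
ft_force: [-0.9, -1.9, 1.0]
width: 12.7
grasp_force: 30.0
```

```bash
python3 st.py
```

```text
31.425 [657.28   86.238 385.808] az 28.025564547168006 q6 -0.37636242346969706 F [-0.928 -1.888  0.987] M [-0.321  0.055  0.33 ] 12.70661974300113 30.019454956054688
```

Emit:
step_arm(targets=[[[0, 0, -0.002, 0, 0, -1, 0], [0, 0, -0.002, 0, 0, -1, 0], [0, 0, -0.002, 0, 0, -1, 0], [0, 0, -0.002, 0, 0, -1, 0], [0, 0, -0.002, 0, 0, -1, 0]]])

```text
t: 32.05
ee_pos: [657.3, 86.2, 385.3]
orientation: [2.06, 2.371, -0.001]
ft_force: [-0.4, -1.7, 2.5]
width: 13.1
grasp_force: 30.0
```

```bash
python3 st.py
```

```text
32.05 [657.272  86.196 385.292] az 8.027628028494295 q6 -0.027337171270382144 F [-0.428 -1.692  2.521] M [-0.449  0.15   0.392] 13.065725801097662 30.04204362630844
```

Emit:
step_arm(targets=[[[0, 0, -0.002, 0, 0, -0.8, 0], [0, 0, -0.002, 0, 0, -0.8, 0], [0, 0, -0.002, 0, 0, -0.8, 0], [0, 0, -0.002, 0, 0, -0.8, 0], [0, 0, -0.002, 0, 0, -0.8, 0]]])

```text
t: 32.67
ee_pos: [657.4, 86.2, 385.0]
orientation: [2.369, 2.062, -0.0]
ft_force: [-1.4, -1.3, 3.3]
width: 12.7
grasp_force: 30.1
```

```bash
python3 st.py
```

```text
32.675 [657.351  86.184 385.013] az -7.937552874443337 q6 0.25131602224584193 F [-1.431 -1.311  3.328] M [-0.348  0.177  0.471] 12.714303772754924 30.113829374313354
```

Emit:
step_arm(targets=[[[0, 0, -0.002, 0, 0, -0.8, 0], [0, 0, -0.002, 0, 0, -0.8, 0], [0, 0, -0.002, 0, 0, -0.8, 0], [0, 0, -0.002, 0, 0, -0.8, 0], [0, 0, -0.002, 0, 0, -0.8, 0]]])

```text
t: 33.3
ee_pos: [657.4, 86.2, 384.7]
orientation: [2.633, 1.712, 0.001]
ft_force: [-0.9, -1.2, 3.4]
width: 13.1
grasp_force: 30.2
```

```bash
python3 st.py
```

```text
33.3 [657.448  86.202 384.75 ] az -23.930476454200743 q6 0.5304895419952023 F [-0.873 -1.176  3.354] M [-0.391  0.231  0.542] 13.112568440085727 30.22393047809601
```

Emit:
step_arm(targets=[[[0, 0, -0.002, 0, 0, -0.5, 0], [0, 0, -0.002, 0, 0, -0.5, 0], [0, 0, -0.002, 0, 0, -0.5, 0], [0, 0, -0.002, 0, 0, -0.5, 0], [0, 0, -0.001, 0, 0, -0.5, 0]]])

```text
t: 33.92
ee_pos: [657.5, 86.2, 384.5]
orientation: [2.772, 1.477, 0.001]
ft_force: [-0.8, -2.6, 6.3]
width: 13.0
grasp_force: 30.3
```

```bash
python3 st.py
```

```text
33.925 [657.536  86.228 384.54 ] az -33.90719222555675 q6 0.7045411510983907 F [-0.765 -2.618  6.286] M [-0.47   0.257  0.507] 12.9864680029108 30.308979749679565
```

Emit:
step_arm(targets=[[[0, 0, -0.001, 0, 0, -0.4, 0], [0, 0, -0.001, 0, 0, -0.4, 0], [0, 0, -0.001, 0, 0, -0.4, 0], [0, 0, -0.001, 0, 0, -0.4, 0], [0, 0, -0.001, 0, 0, -0.4, 0]]])

```text
t: 34.55
ee_pos: [657.6, 86.2, 384.4]
orientation: [2.868, 1.28, 0.002]
ft_force: [0.1, -2.0, 5.9]
width: 12.9
grasp_force: 30.4
```

```bash
python3 st.py
```

```text
34.55 [657.588  86.19  384.408] az -41.88940802397124 q6 0.8438156258909244 F [ 0.134 -2.032  5.917] M [-0.434  0.277  0.57 ] 12.914481868971732 30.393021404743195
```

Emit:
step_arm(targets=[[[0, 0, -0.001, 0, 0, -0.4, 0], [0, 0, -0.001, 0, 0, -0.4, 0], [0, 0, -0.001, 0, 0, -0.4, 0], [0, 0, -0.001, 0, 0, -0.4, 0], [0, 0, -0.001, 0, 0, -0.4, 0]]])

```text
t: 35.17
ee_pos: [657.6, 86.2, 384.3]
orientation: [2.95, 1.077, 0.002]
ft_force: [-0.2, -2.1, 6.4]
width: 13.0
grasp_force: 30.5
```

```bash
python3 st.py
```

```text
35.175 [657.631  86.239 384.304] az -49.88022004329814 q6 0.98340309193937 F [-0.172 -2.072  6.367] M [-0.479  0.27   0.605] 12.995234486269874 30.4917973279953
```

Emit:
step_arm(targets=[[[0, 0, -0.001, 0, 0, -0.2, 0], [0, 0, 0, 0, 0, -0.2, 0], [0, 0, -0.001, 0, 0, -0.2, 0], [0, 0, 0, 0, 0, -0.2, 0], [0, 0, -0.001, 0, 0, -0.2, 0]]])

```text
t: 35.8
ee_pos: [657.7, 86.2, 384.2]
orientation: [2.986, 0.974, 0.003]
ft_force: [-1.1, -2.2, 6.8]
width: 13.2
grasp_force: 30.5
```

```bash
python3 st.py
```

```text
35.8 [657.667  86.22  384.202] az -53.85436258033286 q6 1.0527464093188823 F [-1.089 -2.226  6.76 ] M [-0.533  0.316  0.622] 13.173525018416678 30.54220676422119
```

Emit:
step_arm(targets=[[[0, 0, 0, 0, 0, 0, 0.6], [0, 0, 0, 0, 0, 0, 0.8], [0, 0, 0, 0, 0, 0, 0.8], [0, 0, 0, 0, 0, 0, 0.8], [0, 0, 0.2, 0, 0, 0, 0.8]]])

```text
t: 36.42
ee_pos: [657.0, 86.3, 392.7]
orientation: [-2.986, -0.974, 0.003]
ft_force: [0.3, 0.1, -0.3]
width: 59.6
grasp_force: 0.0
```

Emit:
step_arm(targets=[[[0, 0, 0.6, 0, 0, 0, 0.8], [0, 0, 0.8, 0, 0, 0, 0.8], [-0.5, 0, 0.5, 0, 0, 0, 0.8], [-0.8, 0, 0, 0, 0, 0, 0.8], [-0.8, 0, 0, 0, 0, 0, 0.8]]])

```text
t: 37.05
ee_pos: [551.2, 86.3, 489.4]
orientation: [2.987, 0.974, 0.003]
ft_force: [-0.4, -0.1, 0.6]
width: 70.2
grasp_force: 0.0
```

Emit:
step_arm(targets=[[[-0.8, 0, 0, 0, 0, 0, 0.8], [-0.5, 0, 0, 0, 0, 0, 0.8], [0, 0, 0, 0, 0, 0, 0.8], [0, 0, 0, 0, 0, 0, 0.8], [0, 0, 0, 0, 0, 0, 0.8]]])

```text
t: 37.67
ee_pos: [488.2, 86.3, 488.4]
orientation: [2.987, 0.974, 0.001]
ft_force: [0.3, -0.6, 0.5]
width: 70.4
grasp_force: 0.0
```

```bash
python3 st.py; python3 - <<'E'
from h import *
b=snap('side')['pixels'][175:295,290:420];c=snap('scene')['pixels'][235:355,260:390]
f=lambda i:cv2.resize(i,(400,370),interpolation=cv2.INTER_CUBIC)
cv2.imwrite('pics/c9.png',np.hstack([f(b),f(c)])[...,::-1])
E
```

```text
37.675 [488.228  86.329 488.383] az -53.87712504775242 q6 1.0913456514082547 F [ 0.28  -0.627  0.486] M [-0.063  0.165 -0.036] 70.4239651940713 0.0
```

View pics/c9.png

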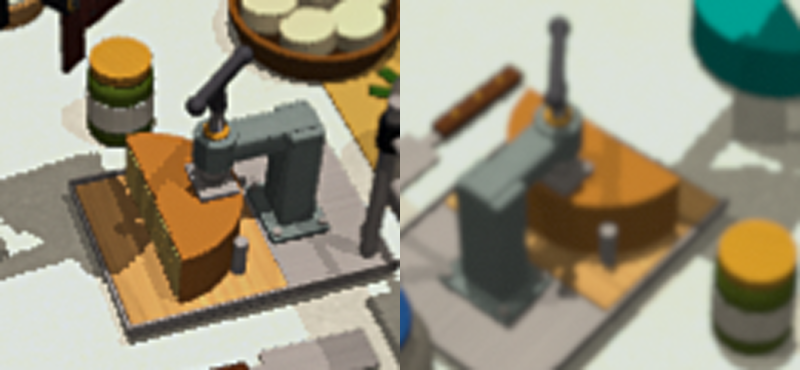

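The cheese is seated square at the pins, the foot rests on it and the handle is free. Handing in.

```bash
python3 -c "
from workcell import ctrl;print(ctrl.close_job())"
```

```text
the job is handed in; nothing more can be done
None
```

The job is handed in with no verdict shown: the cheese is home against both pins and square, the foot is clamped at about 0.25 N m above free running, the handle is released, and nothing else was touched (about 38 s used).

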